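# Find the rocking paint-tub lid and press it home

### The job

One of the four identical lids on the paint tubs in the wooden rack has not been pushed on properly. Press gently near the edge of the lids with the closed fingertips until you find the one that rocks, then press that lid down in its middle until it is fully home, and finish while still holding it pressed down with the fingertips, about as hard as it took to seat it. Only touch and press: do not grasp or pull up a lid, and leave the other things on the table where they are.

Things in the scene. Friction and masses are not known exactly. Their poses are not given: they have to be found in the camera images.
- rack: fixed wooden board, 270 x 270 x 20 mm, carrying four white paint tubs with identical round white push-on lids. Origin at the centre of its underside, on the table; z up.
- place_1 (a point): the near left of the four tub places: on the tub's axis, 86 mm above the table, which is the nominal height of the lid's flat top. The real tops stand up to 4 mm higher or lower (the tubs do not stand equally deep in the board), so height does not tell which lid is loose. Any of the four places can hold the loose one. Lid: 84 mm across, 20 mm deep skirt; places are 120 mm apart (rack x,y = -60, +60 mm).
- place_2 (a point): the near right of the four tub places: on the tub's axis, 86 mm above the table, which is the nominal height of the lid's flat top. The real tops stand up to 4 mm higher or lower (the tubs do not stand equally deep in the board), so height does not tell which lid is loose. Any of the four places can hold the loose one. Lid: 84 mm across, 20 mm deep skirt; places are 120 mm apart (rack x,y = -60, -60 mm).
- place_3 (a point): the far left of the four tub places: on the tub's axis, 86 mm above the table, which is the nominal height of the lid's flat top. The real tops stand up to 4 mm higher or lower (the tubs do not stand equally deep in the board), so height does not tell which lid is loose. Any of the four places can hold the loose one. Lid: 84 mm across, 20 mm deep skirt; places are 120 mm apart (rack x,y = +60, +60 mm).
- place_4 (a point): the far right of the four tub places: on the tub's axis, 86 mm above the table, which is the nominal height of the lid's flat top. The real tops stand up to 4 mm higher or lower (the tubs do not stand equally deep in the board), so height does not tell which lid is loose. Any of the four places can hold the loose one. Lid: 84 mm across, 20 mm deep skirt; places are 120 mm apart (rack x,y = +60, -60 mm).
- lid_rise (a joint): how far the loose lid stands above its home position, in m (about 0.004 at the start, 0 = fully home). It does not say where that lid is. The lid slides stiffly: about 12 N straight down on its middle moves it, and it stays where it is left. A push near its edge only rocks it.
- lid_tip_a (a joint): rocking angle of the loose lid about one level axis, rad; 0 = level. The lid tips in any direction: 2 to 4 N some 25 mm off its middle tip it by about 0.1 rad until that edge is down, and it springs back level when let go. Once the lid is home it no longer rocks. The three sound lids never tip.
- lid_tip_b (a joint): the same about the level axis at right angles to lid_tip_a
- lid_press (a joint): how far the loose lid's springy top is squeezed down by a push on it, in m: 1 mm for each 3.5 N, at most 5 mm, back to 0 when let go. The sound lids are springy in just the same way.
- stopper_jar: small amber glass jar with a stopper, 30 mm across, 50 mm tall, standing on the rack in the middle of the four tubs; origin at the centre of its underside
- cup_1: white plastic cup, 72 mm across, 85 mm tall, standing beside the rack (left); origin at the centre of its underside
- cup_2: white plastic cup, 72 mm across, 85 mm tall, standing beside the rack (right); origin at the centre of its underside
- rake: wooden marbling rake, a bar 22 x 200 x 16 mm with steel pins, lying beyond the rack; origin at the centre of its underside, long axis = its y
- palette_knife: palette knife lying beside the rack, along its own x
- brush: flat brush lying beside the rack, along its own x

How it is judged:
By the outcome, as a careful person would: the job done as asked, in the order asked, and still so for the second after the job is handed in, while the arm keeps its last pose, push and grip.
It also fails if it takes over 51 s, if anything falls off the work surface, if the arm or the gripper's body presses on something with over 40 N, if the wrist force passes 120 N, or if a joint passes its speed limit or range.

### The arm

A 6-joint arm with a two-finger parallel gripper is mounted at the origin on the work surface. World frame = base frame: x ahead of the robot, y to its left, z up, the work surface at z = 0. Lengths are in m, angles in rad, forces in N, time in s.
With the tool pointing down it reaches from about 0.35 to 0.975 m from the base axis. Payload 4.9 kg.
Tool frame: the origin (TCP) lies at the very end of the fingers, on their centre line; the grasp point (between the pads) lies manip.grip_point_offset behind it (manip.grip_point_offset is the distance from the TCP to the grasp point, in m); z points along the fingers, y is the direction in which the jaws open and shut (so a half turn about z gives the same grasp; the last joint's range is limited). The gripper opens to 85 mm and grips with 20 to 120 N. Pads are 22 mm wide; open, the fingers measure 114 mm over their backs; the gripper's body (76 mm by 85 mm) begins 54 mm behind the grasp point. The pads swing forward as they close: fully open they stand 13 mm farther back than shut.
Start: joints at [0.999, 0.053, 1.613, -0, 1.476, -0.119], TCP at [0.273, 0.562, 0.231] pointing down, gripper open.
Joint ranges: [-3.01, 3.01], [-1.01, 2.22], [0.06, 2.58], [-1.02, 4.17], [0.09, 2.62], [-3.14, 3.14]. Speed limits (rad/s): [2.57, 2.57, 3.14, 3.14, 3.14, 3.14].

### API

Orientations are given as a unit quaternion [w, x, y, z].
In Python, from plant import status, grab_frame, camera_params, ticket, boxes_of, outline_of, manip gives the robot as it stands. The module is installed in compiled form; this text tells all that it offers.
- The arm moves only by the tool play_rows, never from a script. Its argument "deltas" is a list of rows, each a list of 2 entries, a list of its own where there are three numbers: the shift along the world's x, y, z in m, then the turn about the world's z in rad. A call has 1 to 5 rows; each row is the pose to reach, as a shift and turn from the pose commanded when the call began; what a row does not reach only later rows make up. A row lasts 1/8 s, in which the tool goes at most 62.5 mm and 10.7 degrees, less where a joint would pass 70% of its speed; a pose out of reach is approached as far as the arm can. A call with a gripper value outside its range is refused whole. "grip" is the opening, from -1 (shut) to 1 (fully open), set as the call begins (left out, the last holds). The fingers move at their own pace and stop on an object; the grip force is fixed at half the most. Time passes only in rows, so rows that repeat a pose let the fingers close. It gives the time, the measured TCP pose, the force and the opening at its end, in the units of the state.
- status.state(): the state, without advancing time (a new reading comes with each control period).
- grab_frame(name): name is "scene" or "side" or "wrist"; returns (picture, depth): 384x512x3 uint8, blue, green, red; 384x512 float32, m along the optical axis (not along the pixel's ray), 0 where there is no reading.
- camera_params(name): a dict with "mtx" (3x3 intrinsics, pixels), "distortion" ([k1, k2, p1, p2, k3] as OpenCV has them; the pictures are not rectified), "world_from_camera" (4x4, takes a point from camera to world coordinates). Camera axes: x right, y up, looking along -z (the intrinsics and any distortion apply to the point x, -y, -z); pixel columns grow to the right and rows downward; lengths in m; the calibration is good to about 2 mm. A picture is of the moment at which its call begins: read the wrist's pose just before it. camera_params takes no time and is no camera call; for the wrist camera it gives the pose at the moment of the call.
- ticket.job_done(): hands the job in, once; it reports no verdict.
Trained networks look in the newest picture that a camera, given by its name, has taken for a name from the list of things; names that differ only in an ending like _2 or _b are one class to them, and where a whole thing is asked for, a point or a joint stands for the part that bears it (a point fixed in the world has none). Each returns a list of dicts, best first, with "confidence" (0 to 1); they miss things now and then, are a little off and sometimes report something else, mostly with a low value. They report only what shows in the picture. A call takes as long as a camera call.
- boxes_of(camera, name): "box" ([left, top, right, bottom] in pixels, round what is visible of it).
- outline_of(camera, name): "region" (384x512 bool, what is visible of it) and "box" ([left, top, right, bottom] in pixels, round what is visible of it).
The state is a dict: "time": time; "joint_pos": joint angles; "joint_vel": joint speeds; "joint_efforts": joint torques, N m; "tool_pos": TCP position; "tool_rot": TCP orientation; "contact_force": force on the tool from outside, world axes, zero at the start; "ft_torque": the same for the moment, N m; "gripper_width": opening from 0.0 (shut) to 1.0 (fully open).
Only numpy, scipy, OpenCV 4.12 (cv2) and the standard library are available. Lean on these libraries where they do the work, as an engineer would, in place of code of your own. Each camera call takes 0.05 s, during which the arm holds its last target.

## Working session

There is one attempt and no reset: what is moved stays moved. The work goes in short steps, Python scripts to look and compute and a tool call to move; the robot and the scene stay as the last step left them, time stands still between calls to the robot, and variables do not carry over. Pictures are saved under pics/ and viewed, and the job is handed in when it is done.

Besides the shell and the picture viewer there is one more tool, called after "Call:" as name(argument=value, ...) on one line, values as JSON. play_rows: Moves the arm, as the interface text tells. Its arguments: {"type":"object","properties":{"deltas":{"type":"array"},"grip":{"type":"number"}},"required":["deltas"]}

```bash
mkdir -p pics
python3 - <<'E'
from plant import *
import cv2
print(status.state()); print(manip.grip_point_offset)
for n in("scene","side"):
    p,d=grab_frame(n); cv2.imwrite(f"pics/{n}0.png",p)
    c=camera_params(n); print(n,c)
    for t in ("rack","stopper_jar","cup_1","lid_rise"):
        print(t,[(b["box"],round(b["confidence"],2)) for b in boxes_of(n,t)])
E
```

```text
{'time': 0.0, 'joint_pos': array([ 9.98985654e-01,  5.33247113e-02,  1.61430732e+00, -9.52476060e-06,
        1.47598813e+00, -1.18991350e-01]), 'joint_vel': array([ 5.76179407e-04,  5.47902379e-04, -8.52376564e-05, -4.12255768e-04,
        1.59971326e-04, -1.76132046e-04]), 'joint_efforts': array([-1.23034893e-04, -3.93668532e+01, -3.70185435e+01, -7.65716118e-05,
        7.08673979e-03, -8.44970174e-06]), 'tool_pos': array([0.27309526, 0.56148235, 0.23007499]), 'tool_rot': array([-3.38770298e-04,  2.24479710e-01,  9.74478236e-01, -9.55486671e-04]), 'contact_force': array([-0.72870041, -0.6121838 , -0.06793534]), 'ft_torque': array([-0.0104969 , -0.00653935, -0.01394987]), 'gripper_width': 1.0014469340630552}
0.0187
scene {'mtx': array([[430.63017899,   0.        , 252.44065984],
       [  0.        , 430.63017899, 194.79309353],
       [  0.        ,   0.        ,   1.        ]]), 'distortion': array([-0.12638914,  0.        ,  0.        ,  0.        ,  0.        ]), 'world_from_camera': array([[-4.17846045e-01, -6.01773412e-01,  6.80641934e-01,
         1.18563080e+00],
       [ 9
[... 556 characters left out ...]
  , 256.74845873],
       [  0.        , 433.07847539, 188.78104111],
       [  0.        ,   0.        ,   1.        ]]), 'distortion': array([-0.17008434,  0.        ,  0.        ,  0.        ,  0.        ]), 'world_from_camera': array([[ 0.99670296,  0.06567198, -0.04764869,  0.51785943],
       [-0.07813336,  0.61855607, -0.78184625, -0.64273699],
       [-0.02187201,  0.78299143,  0.62164784,  0.59950535],
       [ 0.        ,  0.        ,  0.        ,  1.        ]])}
rack [([256.2, 170.2, 301.1, 204.0], 0.2)]
stopper_jar [([242.4, 206.9, 260.2, 235.8], 0.7)]
cup_1 [([212.0, 135.1, 240.4, 181.8], 0.85), ([258.7, 269.3, 309.3, 334.3], 0.74)]
lid_rise [([258.0, 170.3, 302.9, 205.2], 0.6)]
```

View pics/scene0.png

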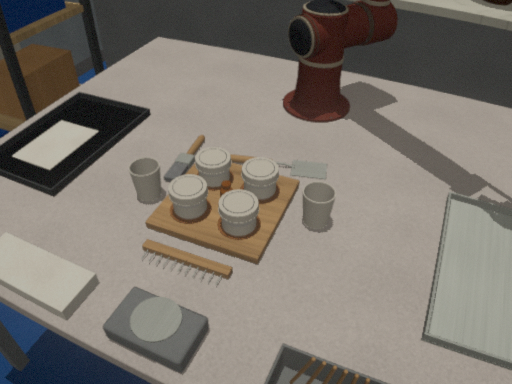

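View pics/side0.png

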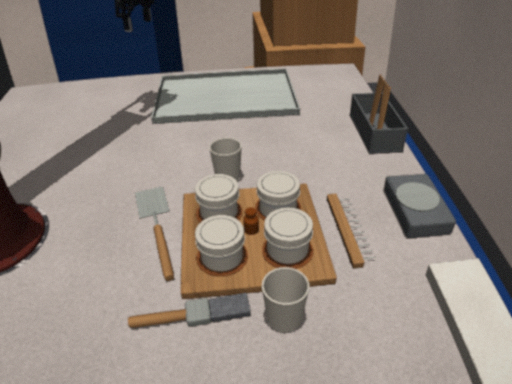

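The side view shows four lids at roughly (220,232), (289,225), (217,187) and (278,184), with the jar between them and a cup on each side. Next I'll locate the lid tops from depth.

```bash
cat > h.py <<'E'
from plant import *
import cv2, numpy as np
def cloud(n,d):
    c=camera_params(n); T=c["world_from_camera"]
    v,u=np.mgrid[0:384,0:512]; uv=np.stack([u,v],-1).reshape(-1,1,2).astype(float)
    q=cv2.undistortPoints(uv,c["mtx"],c["distortion"]).reshape(384,512,2)
    P=np.stack([q[...,0]*d,-q[...,1]*d,-d],-1)
    P=P@T[:3,:3].T+T[:3,3]; P[d==0]=np.nan
    return P
E
python3 - <<'E'
from h import *
for n,seeds in(("side",[(217,187),(220,232),(278,184),(289,225)]),("scene",[(213,160),(261,172),(188,189),(239,207)])):
    p,d=grab_frame(n);P=cloud(n,d)
    m=(P[...,2]>.075)&(P[...,2]<.1)
    k,l=cv2.connectedComponents(m.astype(np.uint8))
    print(n)
    for u,v in seeds:
        z=P[v,u]; Q=P[(np.linalg.norm(P[...,:2]-z[:2],axis=-1)<.055)&(P[...,2]>z[2]-.004)&(P[...,2]<.1)].astype(np.float32)
        (c,r)=cv2.minEnclosingCircle(Q[:,:2].copy())
        print((u,v),z.round(4),np.round(c,4),round(r,4),np.median(Q[:,2]).round(4),Q[:,:2].mean(0).round(4),len(Q))
    # rack board top
    Q=P[(P[...,2]>.015)&(P[...,2]<.026)&(abs(P[...,0]-.55)<.4)]
    for b in outline_of(n,"rack")[:1]:
        Q=P[b["region"]];Q=Q[(Q[:,2]>.014)&(Q[:,2]<.026)].astype(np.float32)
        print("rack",cv2.minAreaRect(Q[:,:2].copy()),len(Q))
    for t in ("cup_1","stopper_jar"):
        for b in outline_of(n,t)[:2]:
            Q=P[b["region"]]; print(t,round(b["confidence"],2),np.nanmedian(Q,0).round(3),np.nanmax(Q[:,2]).round(3))
E
```

```text
side
(217, 187) [0.4817 0.0122 0.0895] [0.4793 0.017 ] 0.0439 0.0884 [0.4794 0.0134] 946
(220, 232) [ 0.4855 -0.106   0.0837] [ 0.4824 -0.1027] 0.0437 0.0848 [ 0.4839 -0.1071] 1350
(278, 184) [0.5996 0.0167 0.0835] [0.5985 0.0197] 0.044 0.0843 [0.599  0.0159] 947
(289, 225) [ 0.6042 -0.1062  0.0891] [ 0.6026 -0.0994] 0.0431 0.0885 [ 0.603 -0.103] 1308
rack ((0.5419502854347229, -0.04259808361530304), (0.27117395401000977, 0.27362024784088135), 1.8269495964050293) 6622
cup_1 0.91 [ 0.581 -0.224  0.055] 0.087
cup_1 0.56 [0.501 0.144 0.064] 0.089
stopper_jar 0.77 [ 0.541 -0.048  0.05 ] 0.072
scene
(213, 160) [ 0.4961 -0.0959  0.0857] [ 0.4839 -0.1033] 0.0427 0.0855 [ 0.4866 -0.1023] 615
(261, 172) [0.4943 0.0251 0.089 ] [0.4816 0.016 ] 0.0423 0.0886 [0.4832 0.0176] 671
(188, 189) [ 0.6124 -0.0928  0.0889] [ 0.6035 -0.0996] 0.0432 0.0889 [ 0.6062 -0.0988] 810
(239, 207) [0.6153 0.0296 0.0869] [0.6008 0.0203] 0.0421 0.0848 [0.6028 0.0213] 802
rack ((0.5425323247909546, -0.04264429211616516), (0.27151405811309814, 0.271847665309906), 1.8477360010147095) 4747
cup_1 0.96 [ 0.593 -0.223  0.059] 0.088
cup_1 0.72 [0.517 0.164 0.058] 0.089
stopper_jar 0.66 [ 0.546 -0.04   0.064] 0.073
```

Call:
play_rows(deltas=[[[0.02, -0.06, 0], 0.1], [[0.04, -0.12, 0], 0.2], [[0.06, -0.18, 0], 0.3], [[0.08, -0.24, 0], 0.4], [[0.1, -0.3, 0], 0.453]], grip=-1)

```text
time: 1.52
tool_pos: [0.3725, 0.2637, 0.2316]
tool_rot: [0.001, -0.001, 1.0, 0.0]
contact_force: [0.5, -0.1, 0.0]
gripper_width: 0.003
```

Call:
play_rows(deltas=[[[0.02, -0.06, -0.01], 0], [[0.04, -0.12, -0.02], 0], [[0.06, -0.18, -0.04], 0], [[0.08, -0.244, -0.08], 0], [[0.08, -0.244, -0.11], 0]])

```text
time: 2.15
tool_pos: [0.4539, 0.0187, 0.122]
tool_rot: [0.002, 0.002, 1.0, -0.0]
contact_force: [-0.2, 0.2, -0.6]
gripper_width: 0.003
```

Call:
play_rows(deltas=[[[0, 0, 0], 0], [[0, 0, 0], 0], [[0, 0, 0], 0]])

```text
time: 2.52
tool_pos: [0.4534, 0.0223, 0.1235]
tool_rot: [0.002, -0.001, 1.0, -0.0]
contact_force: [0.1, -0.3, 0.2]
gripper_width: -0.002
```

Call:
play_rows(deltas=[[[0, -0.001, -0.02], 0], [[0, -0.001, -0.029], 0], [[0, -0.001, -0.029], 0]])

```text
time: 2.9
tool_pos: [0.452, 0.0211, 0.0923]
tool_rot: [-0.0, -0.001, 1.0, 0.0]
contact_force: [1.0, -0.0, -0.2]
gripper_width: -0.003
```

Call:
play_rows(deltas=[[[0, 0, -0.001], 0], [[0, 0, -0.001], 0]])

```text
time: 3.15
tool_pos: [0.4527, 0.0206, 0.0919]
tool_rot: [0.001, -0.0, 1.0, -0.0]
contact_force: [-0.4, -0.5, -0.4]
gripper_width: -0.001
```

Call:
play_rows(deltas=[[[0, 0, -0.001], 0], [[0, 0, -0.001], 0]])

```text
time: 3.4
tool_pos: [0.4523, 0.0205, 0.0904]
tool_rot: [0.0, -0.0, 1.0, 0.0]
contact_force: [0.1, -0.6, 0.6]
gripper_width: 0.0
```

Call:
play_rows(deltas=[[[0, 0, -0.001], 0], [[0, 0, -0.001], 0]])

```text
time: 3.65
tool_pos: [0.4521, 0.0205, 0.0892]
tool_rot: [-0.0, -0.0, 1.0, 0.0]
contact_force: [0.3, 0.1, -0.3]
gripper_width: 0.001
```

Call:
play_rows(deltas=[[[0, 0, -0.001], 0], [[0, 0, -0.001], 0]])

```text
time: 3.9
tool_pos: [0.4521, 0.0205, 0.0882]
tool_rot: [-0.0, -0.0, 1.0, 0.0]
contact_force: [-0.4, 0.5, 0.1]
gripper_width: 0.001
```

Call:
play_rows(deltas=[[[0, 0, -0.001], 0], [[0, 0, -0.001], 0]])

```text
time: 4.15
tool_pos: [0.4523, 0.0205, 0.0874]
tool_rot: [0.0, -0.0, 1.0, 0.0]
contact_force: [-0.3, -0.5, 1.1]
gripper_width: 0.0
```

Call:
play_rows(deltas=[[[0, 0, -0.001], 0], [[0, 0, -0.001], 0]])

```text
time: 4.4
tool_pos: [0.4524, 0.0205, 0.0867]
tool_rot: [0.0, -0.0, 1.0, -0.0]
contact_force: [-1.4, -0.7, 3.4]
gripper_width: -0.001
```

Call:
play_rows(deltas=[[[0, 0, -0.001], 0], [[0, 0, -0.001], 0]])

```text
time: 4.65
tool_pos: [0.4524, 0.0205, 0.0859]
tool_rot: [0.0, -0.0, 1.0, -0.0]
contact_force: [-2.6, -0.8, 6.7]
gripper_width: -0.002
```

Run:
```python
from h import *
p,d=grab_frame("side");cv2.imwrite("pics/p1.png",cv2.resize(p[130:290,150:350],(800,640))[:600])
for i in range(3):
    s=status.state(); print(s['time'],s['contact_force'].round(2),s['ft_torque'].round(3),s['tool_pos'].round(4)); grab_frame("side")
```

```text
4.7 [-2.68  0.58  5.82] [ 0.086  0.533 -0.009] [0.4524 0.0205 0.0858]
4.75 [-2.98 -0.39  6.59] [-0.022  0.452  0.052] [0.4524 0.0205 0.0859]
4.8 [-2.37  0.09  6.18] [ 0.064  0.407 -0.027] [0.4524 0.0205 0.0859]
```

View pics/p1.png

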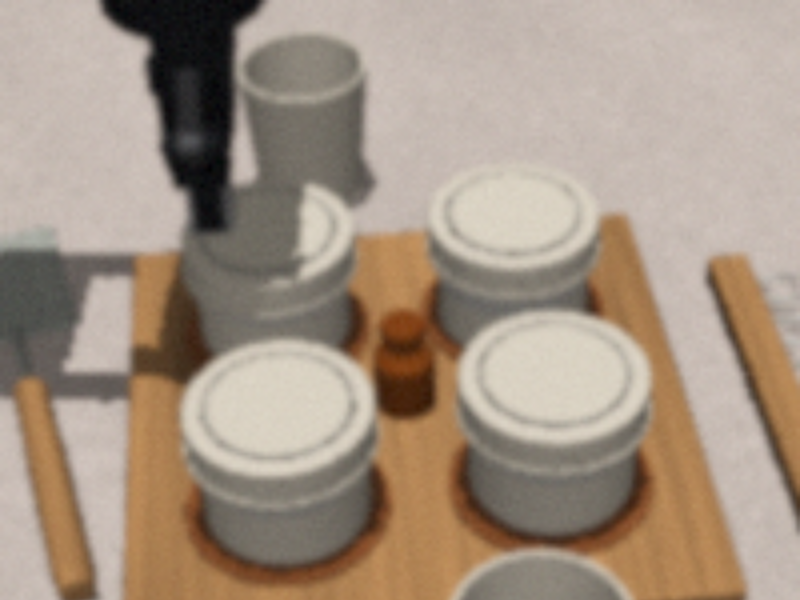

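Place 1's force rises at about 3.5 N/mm from first contact, which is just the lid's own spring, so it looks sound. The picture shows lid 1 level too. Next is place 2.

Call:
play_rows(deltas=[[[0, 0, 0.02], 0], [[0.001, -0.04, 0.02], 0], [[0.002, -0.09, 0.02], 0], [[0.003, -0.123, 0.02], 0], [[0.003, -0.123, 0.01], 0]])

```text
time: 5.48
tool_pos: [0.4559, -0.1044, 0.0956]
tool_rot: [0.001, 0.002, 1.0, -0.0]
contact_force: [0.1, 0.4, -0.2]
gripper_width: 0.006
```

Call:
play_rows(deltas=[[[0, 0, -0.007], 0], [[0, 0, -0.007], 0], [[0, 0, -0.007], 0], [[0, 0, -0.008], 0], [[0, 0, -0.008], 0]])

```text
time: 6.1
tool_pos: [0.4554, -0.1023, 0.0875]
tool_rot: [0.0, -0.0, 1.0, -0.0]
contact_force: [-0.4, -0.7, 0.2]
gripper_width: 0.001
```

Call:
play_rows(deltas=[[[0, 0, -0.001], 0], [[0, 0, -0.001], 0]])

```text
time: 6.35
tool_pos: [0.4552, -0.1025, 0.0862]
tool_rot: [-0.0, -0.0, 1.0, 0.0]
contact_force: [0.2, -0.3, 0.3]
gripper_width: -0.001
```

Call:
play_rows(deltas=[[[0, 0, -0.001], 0], [[0, 0, -0.001], 0]])

```text
time: 6.6
tool_pos: [0.4551, -0.1025, 0.0852]
tool_rot: [-0.0, -0.0, 1.0, 0.0]
contact_force: [1.1, -0.1, 0.4]
gripper_width: -0.002
```

Call:
play_rows(deltas=[[[0, 0, -0.001], 0], [[0, 0, -0.001], 0]])

```text
time: 6.85
tool_pos: [0.4552, -0.1025, 0.0843]
tool_rot: [0.0, -0.0, 1.0, -0.0]
contact_force: [-0.1, 0.9, -0.5]
gripper_width: -0.001
```

Call:
play_rows(deltas=[[[0, 0, -0.001], 0], [[0, 0, -0.001], 0]])

```text
time: 7.1
tool_pos: [0.4553, -0.1025, 0.0836]
tool_rot: [0.0, -0.0, 1.0, -0.0]
contact_force: [-0.5, 0.1, 1.9]
gripper_width: -0.006
```

Call:
play_rows(deltas=[[[0, 0, -0.001], 0], [[0, 0, -0.001], 0]])

```text
time: 7.35
tool_pos: [0.4553, -0.1025, 0.0828]
tool_rot: [-0.0, -0.0, 1.0, -0.0]
contact_force: [-2.4, 1.1, 5.9]
gripper_width: -0.003
```

Call:
play_rows(deltas=[[[0, 0, -0.001], 0], [[0, 0, -0.001], 0]])

```text
time: 7.6
tool_pos: [0.4553, -0.1025, 0.0821]
tool_rot: [-0.0, -0.0, 1.0, -0.0]
contact_force: [-3.9, 1.4, 7.7]
gripper_width: -0.003
```

Place 2 is stiff as well, so it's sound. Moving on to place 4.

Call:
play_rows(deltas=[[[0, 0, 0.02], 0], [[0.04, 0.001, 0.025], 0], [[0.09, 0.002, 0.025], 0], [[0.12, 0.0025, 0.02], 0], [[0.12, 0.0025, 0.01], 0]])

```text
time: 8.22
tool_pos: [0.5771, -0.1001, 0.0911]
tool_rot: [0.001, -0.0, 1.0, -0.0]
contact_force: [0.3, -0.1, -0.3]
gripper_width: 0.002
```

Call:
play_rows(deltas=[[[0, 0, -0.002], 0], [[0, 0, -0.002], 0], [[0, 0, -0.003], 0], [[0, 0, -0.003], 0]])

```text
time: 8.72
tool_pos: [0.575, -0.1, 0.0886]
tool_rot: [0.0, 0.0, 1.0, -0.0]
contact_force: [-0.7, 1.1, 0.9]
gripper_width: 0.002
```

Call:
play_rows(deltas=[[[0, 0, -0.001], 0], [[0, 0, -0.001], 0]])

```text
time: 8.98
tool_pos: [0.5753, -0.1001, 0.0876]
tool_rot: [0.0, -0.0, 1.0, -0.0]
contact_force: [-0.1, -0.4, 1.5]
gripper_width: 0.002
```

Call:
play_rows(deltas=[[[0, 0, -0.001], 0], [[0, 0, -0.001], 0]])

```text
time: 9.22
tool_pos: [0.5753, -0.1001, 0.0868]
tool_rot: [-0.0, -0.0, 1.0, -0.0]
contact_force: [-2.2, -0.1, 3.4]
gripper_width: -0.0
```

Call:
play_rows(deltas=[[[0, 0, -0.001], 0], [[0, 0, -0.001], 0]])

```text
time: 9.48
tool_pos: [0.5753, -0.1001, 0.086]
tool_rot: [-0.0, -0.0, 1.0, -0.0]
contact_force: [-3.6, 0.2, 7.0]
gripper_width: -0.0
```

Place 4 looks sound too. Now place 3.

Call:
play_rows(deltas=[[[0, 0, 0.02], 0], [[-0.001, 0.04, 0.02], 0], [[-0.002, 0.09, 0.02], 0], [[-0.003, 0.12, 0.015], 0], [[-0.003, 0.12, 0.005], 0]])

```text
time: 10.1
tool_pos: [0.5729, 0.0217, 0.0912]
tool_rot: [0.001, -0.002, 1.0, -0.0]
contact_force: [0.4, 0.6, 0.1]
gripper_width: 0.001
```

Call:
play_rows(deltas=[[[0, 0, -0.003], 0], [[0, 0, -0.003], 0], [[0, 0, -0.004], 0], [[0, 0, -0.004], 0]])

```text
time: 10.6
tool_pos: [0.5724, 0.0195, 0.0865]
tool_rot: [0.0, 0.0, 1.0, -0.0]
contact_force: [-0.3, -0.3, 0.3]
gripper_width: 0.004
```

Call:
play_rows(deltas=[[[0, 0, -0.001], 0], [[0, 0, -0.001], 0]])

```text
time: 10.85
tool_pos: [0.5722, 0.02, 0.0853]
tool_rot: [-0.0, -0.0, 1.0, -0.0]
contact_force: [-0.8, -0.3, -0.3]
gripper_width: -0.002
```

Call:
play_rows(deltas=[[[0, 0, -0.001], 0], [[0, 0, -0.001], 0]])

```text
time: 11.1
tool_pos: [0.5722, 0.0201, 0.0842]
tool_rot: [-0.0, -0.0, 1.0, -0.0]
contact_force: [-0.1, -0.2, -0.6]
gripper_width: 0.001
```

Call:
play_rows(deltas=[[[0, 0, -0.001], 0], [[0, 0, -0.001], 0]])

```text
time: 11.35
tool_pos: [0.5722, 0.02, 0.0832]
tool_rot: [-0.0, -0.0, 1.0, -0.0]
contact_force: [0.2, 0.8, 0.0]
gripper_width: 0.001
```

Call:
play_rows(deltas=[[[0, 0, -0.001], 0], [[0, 0, -0.001], 0]])

```text
time: 11.6
tool_pos: [0.5723, 0.02, 0.0823]
tool_rot: [0.0, -0.0, 1.0, -0.0]
contact_force: [0.2, 0.5, 0.4]
gripper_width: -0.0
```

Call:
play_rows(deltas=[[[0, 0, -0.001], 0], [[0, 0, -0.001], 0]])

```text
time: 11.85
tool_pos: [0.5723, 0.0201, 0.0813]
tool_rot: [0.0, -0.0, 1.0, -0.0]
contact_force: [-0.3, -0.1, 0.4]
gripper_width: 0.001
```

Call:
play_rows(deltas=[[[0, 0, -0.001], 0], [[0, 0, -0.001], 0]])

```text
time: 12.1
tool_pos: [0.5724, 0.02, 0.0804]
tool_rot: [0.0, -0.0, 1.0, -0.0]
contact_force: [0.4, 0.6, 1.9]
gripper_width: 0.001
```

Run:
```python
from h import *
p,d=grab_frame("side");cv2.imwrite("pics/p3.png",cv2.resize(p[130:260,200:350],(750,600),interpolation=cv2.INTER_CUBIC))
for i in range(3):
    s=status.state(); print(s['time'],s['contact_force'].round(2),s['ft_torque'].round(3),s['tool_pos'].round(4)); grab_frame("side")
for n in("side","scene"):
    p,d=grab_frame(n);P=cloud(n,d)
    for c,z0 in (((.600,.020),.0845),((.603,-.1),.0885)):
        m=(np.linalg.norm(P[...,:2]-c,axis=-1)<.040)&(abs(P[...,2]-z0)<.008)
        Q=P[m]; A=np.c_[Q[:,:2]-c,np.ones(len(Q))]
        r=np.ones(len(Q),bool)
        for _ in range(5):
            k=np.linalg.lstsq(A[r],Q[r,2],rcond=None)[0]; r=abs(A@k-Q[:,2])<.003
        print(n,c,k.round(4),r.sum())
```

```text
12.15 [ 0.16 -1.03  1.03] [-0.013 -0.076 -0.037] [0.5724 0.02   0.0805]
12.2 [-0.02 -0.3   0.56] [ 0.011 -0.063 -0.022] [0.5724 0.02   0.0805]
12.25 [-0.18  0.87  1.49] [-0.049 -0.106  0.043] [0.5724 0.02   0.0804]
side (0.6, 0.02) [0.1089 0.0051 0.0835] 703
side (0.603, -0.1) [-0.0008  0.0046  0.0886] 1161
scene (0.6, 0.02) [ 0.1072 -0.0032  0.0837] 662
scene (0.603, -0.1) [-0.0021 -0.004   0.089 ] 695
```

View pics/p3.png

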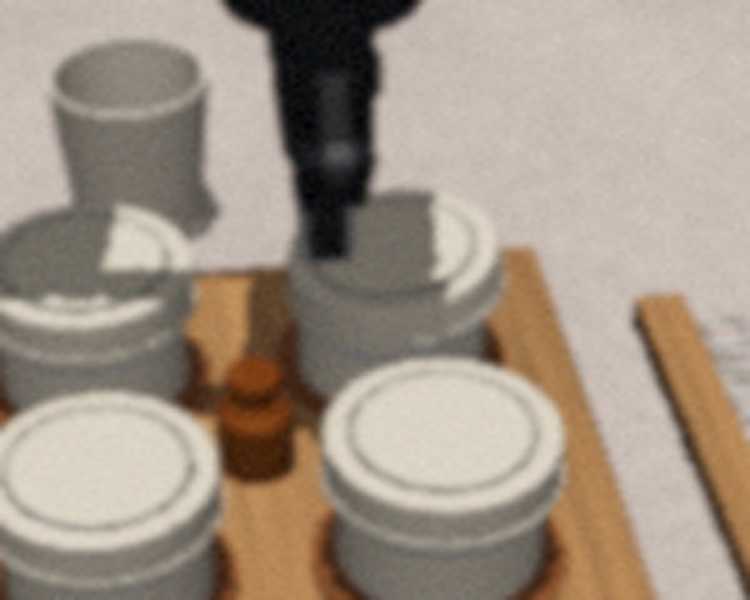

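Place 3 is the loose one. At 1 N its plane tilts 0.108 rad (side and scene agree), while the neighbouring lid fits flat. I'll lift off and press it in the middle.

Call:
play_rows(deltas=[[[0, 0, 0.012], 0], [[0.015, 0, 0.014], 0], [[0.028, -0.0005, 0.012], 0], [[0.028, -0.0005, 0.007], 0], [[0.028, -0.0005, 0.006], 0]])

```text
time: 13.02
tool_pos: [0.5995, 0.0196, 0.0849]
tool_rot: [-0.001, -0.0, 1.0, 0.0]
contact_force: [-0.3, -0.1, 0.2]
gripper_width: -0.002
```

Call:
play_rows(deltas=[[[0, 0, -0.001], 0], [[0, 0, -0.002], 0], [[0, 0, -0.002], 0]])

```text
time: 13.4
tool_pos: [0.6001, 0.0196, 0.0843]
tool_rot: [-0.0, -0.0, 1.0, -0.0]
contact_force: [-0.5, 0.5, 0.1]
gripper_width: -0.002
```

Call:
play_rows(deltas=[[[0, 0, -0.001], 0], [[0, 0, -0.001], 0]])

```text
time: 13.65
tool_pos: [0.6002, 0.0196, 0.0833]
tool_rot: [-0.0, -0.0, 1.0, 0.0]
contact_force: [-0.9, 0.0, 0.1]
gripper_width: -0.0
```

Call:
play_rows(deltas=[[[0, 0, -0.001], 0], [[0, 0, -0.001], 0]])

```text
time: 13.9
tool_pos: [0.6004, 0.0195, 0.0825]
tool_rot: [0.0, -0.0, 1.0, -0.0]
contact_force: [0.3, -0.2, 0.3]
gripper_width: 0.002
```

Call:
play_rows(deltas=[[[0, 0, -0.001], 0], [[0, 0, -0.001], 0]])

```text
time: 14.15
tool_pos: [0.6004, 0.0195, 0.0815]
tool_rot: [0.0, -0.0, 1.0, -0.0]
contact_force: [-0.5, -0.4, 1.5]
gripper_width: 0.001
```

Call:
play_rows(deltas=[[[0, 0, -0.001], 0], [[0, 0, -0.001], 0]])

```text
time: 14.4
tool_pos: [0.6005, 0.0195, 0.0806]
tool_rot: [0.0, -0.0, 1.0, -0.0]
contact_force: [-0.1, 0.6, 2.6]
gripper_width: -0.002
```

Call:
play_rows(deltas=[[[0, 0, -0.001], 0], [[0, 0, -0.001], 0]])

```text
time: 14.65
tool_pos: [0.6005, 0.0195, 0.0797]
tool_rot: [0.0, -0.0, 1.0, -0.0]
contact_force: [-0.2, -0.9, 4.5]
gripper_width: 0.002
```

Call:
play_rows(deltas=[[[0, 0, -0.001], 0], [[0, 0, -0.001], 0]])

```text
time: 14.9
tool_pos: [0.6005, 0.0195, 0.0789]
tool_rot: [0.0, -0.0, 1.0, -0.0]
contact_force: [-1.3, 0.3, 6.3]
gripper_width: -0.005
```

```bash
cat > pl.py <<'E'
from h import *
for i in range(2):
    s=status.state(); print(s['time'],s['contact_force'].round(2),s['ft_torque'].round(3),s['tool_pos'].round(4)); 
    n=("side","scene")[i]
    p,d=grab_frame(n);P=cloud(n,d)
    if i==0: cv2.imwrite("pics/c%d.png"%int(s['time']*100),cv2.resize(p[130:260,200:350],(750,600),interpolation=cv2.INTER_CUBIC)); print("c%d"%int(s['time']*100))
    for c,z0 in (((.600,.020),.0825),((.603,-.1),.0885)):
        m=(np.linalg.norm(P[...,:2]-c,axis=-1)<.040)&(abs(P[...,2]-z0)<.008)
        Q=P[m]; A=np.c_[Q[:,:2]-c,np.ones(len(Q))]
        r=np.ones(len(Q),bool)
        for _ in range(5):
            k=np.linalg.lstsq(A[r],Q[r,2],rcond=None)[0]; r=abs(A@k-Q[:,2])<.003
        print(n,c,k.round(4),r.sum())
E
python3 pl.py
```

```text
14.9 [-1.33  0.29  6.29] [0.016 0.242 0.058] [0.6005 0.0195 0.0789]
c1490
side (0.6, 0.02) [-0.0027  0.0035  0.0797] 656
side (0.603, -0.1) [-0.0006  0.0058  0.0886] 1156
14.95 [-0.75  1.07  5.51] [-0.043  0.203 -0.001] [0.6005 0.0195 0.0789]
scene (0.6, 0.02) [-0.0058 -0.0008  0.08  ] 589
scene (0.603, -0.1) [-0.003  -0.0009  0.089 ] 685
```

Call:
play_rows(deltas=[[[0, 0, -0.001], 0], [[0, 0, -0.001], 0]])

```text
time: 15.25
tool_pos: [0.6005, 0.0195, 0.0781]
tool_rot: [0.0, -0.0, 1.0, -0.0]
contact_force: [-1.6, -0.7, 7.2]
gripper_width: 0.002
```

Call:
play_rows(deltas=[[[0, 0, -0.001], 0], [[0, 0, -0.001], 0]])

```text
time: 15.5
tool_pos: [0.6006, 0.0195, 0.0774]
tool_rot: [0.0, -0.0, 1.0, -0.0]
contact_force: [-2.9, 0.2, 8.8]
gripper_width: 0.002
```

Call:
play_rows(deltas=[[[0, 0, -0.001], 0], [[0, 0, -0.001], 0]])

```text
time: 15.75
tool_pos: [0.6006, 0.0195, 0.0768]
tool_rot: [0.0, -0.0, 1.0, -0.0]
contact_force: [-3.7, 0.4, 10.4]
gripper_width: -0.001
```

Call:
play_rows(deltas=[[[0, 0, -0.001], 0], [[0, 0, -0.001], 0]])

```text
time: 16.0
tool_pos: [0.6006, 0.0195, 0.0761]
tool_rot: [0.0, -0.0, 1.0, -0.0]
contact_force: [-4.1, -0.4, 12.0]
gripper_width: -0.001
```

Call:
play_rows(deltas=[[[-0.001, 0, 0], 0], [[-0.001, 0, -0.001], 0], [[-0.001, 0, -0.001], 0]])

```text
time: 16.38
tool_pos: [0.6006, 0.0195, 0.0757]
tool_rot: [0.001, -0.0, 1.0, -0.0]
contact_force: [-3.4, 1.0, 12.6]
gripper_width: -0.002
```

Call:
play_rows(deltas=[[[0, 0, -0.001], 0], [[0, 0, -0.001], 0]])

```text
time: 16.62
tool_pos: [0.6006, 0.0195, 0.0751]
tool_rot: [0.001, -0.0, 1.0, -0.0]
contact_force: [-3.2, 0.4, 13.7]
gripper_width: 0.002
```

```bash
python3 pl.py
```

```text
16.625 [-3.25  0.38 13.68] [0.053 0.691 0.023] [0.6006 0.0195 0.0751]
c1662
side (0.6, 0.02) [-0.0025 -0.0024  0.0761] 612
side (0.603, -0.1) [0.0002 0.0036 0.0886] 1165
16.675 [-4.68  0.19 14.18] [ 0.042  0.677 -0.037] [0.6006 0.0195 0.0751]
scene (0.6, 0.02) [0.0015 0.0015 0.0764] 536
scene (0.603, -0.1) [-0.0029 -0.0026  0.089 ] 692
```

Call:
play_rows(deltas=[[[0, 0, 0], 0], [[0, 0, 0], 0], [[0, 0, 0], 0], [[0, 0, 0], 0]])

```text
time: 17.23
tool_pos: [0.6006, 0.0195, 0.0751]
tool_rot: [0.001, -0.0, 1.0, -0.0]
contact_force: [-3.5, 0.6, 14.4]
gripper_width: -0.002
```

Call:
play_rows(deltas=[[[0, 0, -0.001], 0], [[0, 0, -0.001], 0], [[0, 0, -0.001], 0]])

```text
time: 17.6
tool_pos: [0.6006, 0.0195, 0.0745]
tool_rot: [0.001, -0.0, 1.0, -0.0]
contact_force: [-4.5, 0.5, 14.7]
gripper_width: -0.0
```

Call:
play_rows(deltas=[[[0, 0, -0.001], 0], [[0, 0, -0.001], 0], [[0, 0, -0.001], 0]])

```text
time: 17.98
tool_pos: [0.6006, 0.0195, 0.0741]
tool_rot: [0.001, -0.0, 1.0, -0.0]
contact_force: [-6.8, 0.6, 19.4]
gripper_width: 0.001
```

Call:
play_rows(deltas=[[[0, 0, 0], 0], [[0, 0, 0], 0], [[0, 0, 0], 0]])

```text
time: 18.35
tool_pos: [0.6007, 0.0195, 0.0741]
tool_rot: [0.001, -0.0, 1.0, -0.0]
contact_force: [-6.8, 0.4, 19.0]
gripper_width: -0.001
```

Call:
play_rows(deltas=[[[0, 0, 0.005], 0], [[0, 0, 0.01], 0], [[0, 0, 0.018], 0], [[0, 0, 0.018], 0]])

```text
time: 18.85
tool_pos: [0.5992, 0.0195, 0.0883]
tool_rot: [-0.0, -0.0, 1.0, -0.0]
contact_force: [-0.1, 0.5, 0.1]
gripper_width: -0.003
```

```bash
python3 pl.py
```

```text
18.85 [-0.08  0.51  0.09] [ 0.042 -0.094  0.022] [0.5992 0.0195 0.0883]
c1885
side (0.6, 0.02) [-0.0013  0.0061  0.0802] 694
side (0.603, -0.1) [-0.0006  0.0088  0.0886] 1161
18.9 [ 0.64  0.56 -0.13] [-0.009  0.019 -0.016] [0.599  0.0195 0.0879]
scene (0.6, 0.02) [-0.0064 -0.0041  0.0804] 641
scene (0.603, -0.1) [-0.0024 -0.004   0.0891] 691
```

Unloaded, the lid top now sits at 0.0803 m, down from about 0.0845, so it dropped roughly 4 mm. As a check, I'll press gently at the same edge to see whether it still rocks.

Call:
play_rows(deltas=[[[-0.014, 0, 0], 0], [[-0.027, 0, 0], 0], [[-0.027, 0, -0.007], 0], [[-0.027, 0, -0.009], 0], [[-0.027, 0, -0.009], 0]])

```text
time: 19.58
tool_pos: [0.5722, 0.0195, 0.0791]
tool_rot: [-0.0, -0.0, 1.0, 0.0]
contact_force: [-0.4, -0.8, 0.7]
gripper_width: -0.001
```

Call:
play_rows(deltas=[[[0, 0, -0.001], 0], [[0, 0, -0.001], 0]])

```text
time: 19.82
tool_pos: [0.5727, 0.0195, 0.0786]
tool_rot: [0.0, -0.0, 1.0, -0.0]
contact_force: [-0.5, 0.1, 2.7]
gripper_width: -0.0
```

Call:
play_rows(deltas=[[[0, 0, -0.001], 0], [[0, 0, -0.001], 0]])

```text
time: 20.08
tool_pos: [0.5727, 0.0195, 0.0779]
tool_rot: [0.0, -0.0, 1.0, -0.0]
contact_force: [-1.2, -1.2, 4.4]
gripper_width: 0.002
```

```bash
python3 pl.py
```

```text
20.075 [-1.17 -1.2   4.4 ] [-0.017  0.229 -0.006] [0.5727 0.0195 0.0779]
c2007
side (0.6, 0.02) [0.0083 0.0051 0.0791] 699
side (0.603, -0.1) [-0.0003  0.0047  0.0886] 1159
20.125 [-0.27  0.15  5.23] [-0.005  0.138  0.006] [0.5727 0.0195 0.0779]
scene (0.6, 0.02) [-0.0006 -0.0009  0.0793] 719
scene (0.603, -0.1) [-0.0061 -0.0009  0.0891] 690
```

It doesn't rock any more and is stiff, so the lid is home. Now I'll re-press the middle to 13–14 N and hold.

Call:
play_rows(deltas=[[[0, 0, 0.008], 0], [[0.014, 0, 0.01], 0], [[0.027, 0, 0.008], 0], [[0.027, 0, 0.003], 0], [[0.027, 0, 0.002], 0]])

```text
time: 20.8
tool_pos: [0.5993, 0.0195, 0.0786]
tool_rot: [-0.0, -0.0, 1.0, 0.0]
contact_force: [0.6, 0.3, 2.9]
gripper_width: 0.003
```

Call:
play_rows(deltas=[[[0, 0, -0.001], 0], [[0, 0, -0.002], 0], [[0, 0, -0.003], 0], [[0, 0, -0.004], 0], [[0, 0, -0.004], 0]])

```text
time: 21.42
tool_pos: [0.5994, 0.0195, 0.0768]
tool_rot: [0.0, -0.0, 1.0, -0.0]
contact_force: [-2.3, 0.7, 8.7]
gripper_width: -0.002
```

Call:
play_rows(deltas=[[[-0.001, 0, -0.001], 0], [[-0.001, 0, -0.001], 0], [[-0.001, 0, -0.001], 0]])

```text
time: 21.8
tool_pos: [0.5994, 0.0195, 0.0765]
tool_rot: [0.001, -0.0, 1.0, -0.0]
contact_force: [-1.6, 0.0, 9.9]
gripper_width: 0.001
```

Call:
play_rows(deltas=[[[0, 0, -0.001], 0], [[0, 0, -0.002], 0], [[0, 0, -0.002], 0], [[0, 0, -0.002], 0]])

```text
time: 22.3
tool_pos: [0.5994, 0.0195, 0.0753]
tool_rot: [0.001, -0.0, 1.0, -0.0]
contact_force: [-3.5, 1.3, 12.1]
gripper_width: -0.001
```

Call:
play_rows(deltas=[[[0, 0, -0.0005], 0], [[0, 0, -0.0005], 0], [[0, 0, -0.0005], 0]])

```text
time: 22.68
tool_pos: [0.5994, 0.0195, 0.075]
tool_rot: [0.001, -0.0, 1.0, -0.0]
contact_force: [-3.7, -0.3, 13.6]
gripper_width: -0.0
```

```bash
python3 pl.py; python3 pl.py|grep "\] \["
```

```text
22.675 [-3.69 -0.33 13.63] [0.101 0.671 0.005] [0.5994 0.0195 0.075 ]
c2267
side (0.6, 0.02) [0.0012 0.0009 0.0761] 621
side (0.603, -0.1) [-0.0008  0.0075  0.0886] 1152
22.725 [-4.29  0.56 14.44] [ 0.142  0.733 -0.01 ] [0.5994 0.0195 0.075 ]
scene (0.6, 0.02) [-0.0007 -0.0003  0.0763] 546
scene (0.603, -0.1) [-0.0014 -0.0042  0.0889] 693
22.775 [-4.18  0.58 14.49] [ 0.07   0.734 -0.04 ] [0.5994 0.0195 0.075 ]
22.825 [-4.77 -0.1  13.43] [0.075 0.786 0.011] [0.5994 0.0195 0.075 ]
```

```bash
python3 -c "
from plant import ticket
print(ticket.job_done())"
```

```text
the job is handed in; nothing more can be done
None
```

View pics/c2267.png

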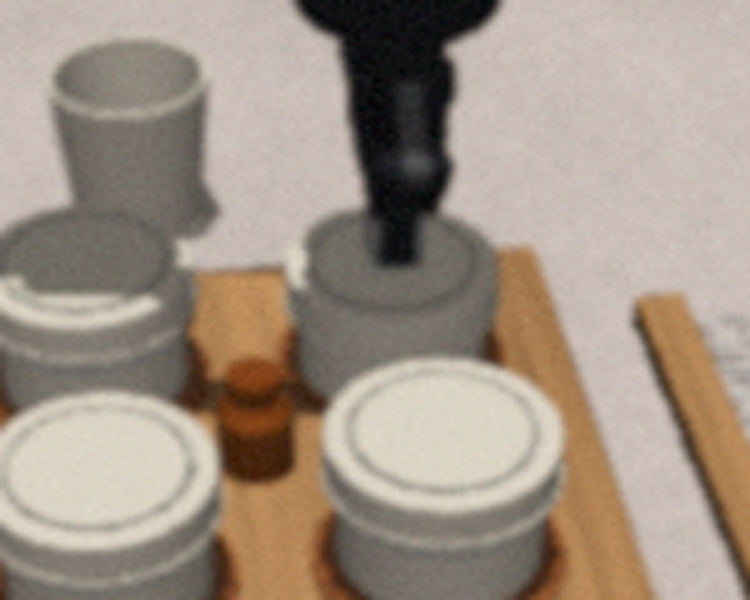

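The loose lid was the far left one (place_3). It is now fully home, and I handed the job in at about 22.8 s with the fingertips still pressing its middle at about 14 N.

- **Finding it:** I pressed all four lids near the edge with at most about 8 N. Places 1, 2 and 4 were stiff, but place 3 tipped 0.108 rad under about 1 N.
- **Seating it:** I pressed the middle down, reaching a peak of 19 N, where it came up hard against its stop. With the push taken off, its top was about 4 mm lower than at the start.
- **Rock test:** I pressed the same edge again with about 5 N. The lid stayed level and was as stiff as the sound lids, so it no longer rocks.
- **Final hold:** The force held steady at 13.4–14.5 N over the last readings, with the lid level.
- **What disagreed:** During the seating press the force rose steadily rather than holding level near 12 N, so I judged "home" by the height drop and the rock test. About 4 N of sideways friction remained in the final hold.
- **Other things:** In the last cropped side picture the jar and the cup and rake in view looked unmoved. The other cup, the brush and the palette knife were outside that picture; I did not touch them.

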